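# Set a metal strip over the end of a sawing board

## Task

With the fingertips, push the flat metal strip up against the fence of the sawing board and along it, out over the right-hand end of the board, until the line scribed across the strip lies right at the board's edge, ready to be sawn off there. The strip must end resting flat and squarely along the fence; never pick it up, and leave the other things where they are.

Things in the scene. Friction and masses are not known exactly. Their poses are not given: they have to be found in the camera images.
- board: Wooden sawing board fixed on the cabinet, 220 mm (its x) by 360 mm (its y), 24 mm thick; origin at the centre of its underside. Its x points away from the robot, its y to the robot's left (the board may stand turned by up to 0.3 rad). A straight wooden fence 22 mm wide stands along the whole far long side, 15 mm above the board's top; its inner face lies at board x = +88 mm. The right-hand end of the board, over which the strip must stick out, is at board y = -180 mm.
- board_edge (a point): Point on the board's top face (24 mm above the cabinet's top) where the fence's inner face meets the right-hand end of the board; same axes as the board.
- strip: Loose flat bare-metal strip, 50 mm (its x) by 160 mm (its y), 8 mm thick, about 0.2 kg, lying flat on the board some way short of the fence and slightly askew; origin at the centre of its underside. Its front end (y = -80 mm) points to the right-hand end of the board; a 10 mm hole goes through it 20 mm from the rear end. A dark line 3 mm wide is scribed across it 40 mm from its front end. It slides with ordinary friction and is not sprung.
- strip_line (a point): Middle of the scribed line, on the strip's underside (strip y = -40 mm, 40 mm from the front end); same axes as the strip.
- nut: Loose steel hexagon nut, 19x22x10 mm, lying on the left part of the board; a bystander.
- bolt: Loose hexagon bolt, 18x52x16 mm, lying on the left front part of the board; a bystander.
- short_bar: Loose rusty bar, 18x105x10 mm, lying along the near edge of the board; a bystander.

How it is judged (in metres and radians):
At the end, for the whole second after the job is handed in: The strip lies flat and still on the board, along the fence (gap at its middle under 4 mm, within 0.04 rad of parallel), with its scribed line within 6 mm of the board's right-hand edge, so that 40 mm overhangs (y of strip_line in the frame of board_edge between -0.006 and 0.006 m and x of strip in the frame of board_edge between -0.029 and -0.02 m and angle between the y axis of strip and the y axis of board, either way round below 0.04 rad and height (world z) of strip between 0.021 and 0.027 m and angle between strip's own z axis and vertical below 0.04 rad and linear speed of strip below 0.01 m/s); the robot touches nothing.
It fails at once if the strip is lifted off the board (its middle more than 12 mm up) or tipped by more than 0.15 rad (height (world z) of strip above 0.036 m or angle between strip's own z axis and vertical above 0.15 rad).
It fails at once if the nut, the bolt or the short bar is displaced by more than 20 mm (distance of any of nut, bolt, short_bar from where it was at the start of the episode above 0.02 m).
It also fails if it takes over 51 s, if anything falls off the work surface, if the arm or the gripper's body presses on something with over 40 N, if the wrist force passes 120 N, or if a joint passes its speed limit or range.

## Robot

A 6-joint arm with a two-finger parallel gripper is mounted at the origin on a cart in front of the work surface, level with it; the furniture and walls round the work are solid. World frame = base frame: x ahead of the robot, y to its left, z up, the work surface at z = 0. Lengths are in mm, angles in rad, forces in N, time in s.
With the tool pointing down it reaches from about 325 to 775 mm from the base axis. Payload 9.3 kg.
Tool frame: the origin (TCP) lies on the centre line of the jaws, within the pads' length; the fingertips stand 14 mm ahead of it and the grasp point (between the pads) lies 5 mm behind it (tcp_to_tips is the x of the fingertips in the tool frame, in mm); x points along the fingers, y is the direction in which the jaws open and shut, and the axes are right-handed (so a half turn about x gives the same grasp; the last joint's range is limited). The gripper opens to 85 mm and grips with 20 to 120 N. Pads are 22 mm wide; open, the fingers measure 114 mm over their backs; the gripper's body (76 mm by 85 mm) begins 54 mm behind the grasp point. The pads swing forward as they close: fully open they stand 13 mm farther back than shut.
Start: joints at [1.055, 0.259, 0.021, 1.334, 0, 1.418], TCP at [195.192, 514.195, 245.279] pointing down, gripper open.
Joint ranges: [-3.04, 3.04], [-0.91, 1.82], [-1.04, 1.36], [-1.92, 1.95], [-1.52, 1.45], [-3.14, 3.14]. Speed limits (rad/s): [2.22, 2.22, 2.79, 3.14, 3.14, 3.14].

## Interface

Orientations are given as a rotation vector (axis times angle).
In Python, from cell import * gives the robot as it stands. The module is installed in compiled form; this text tells all that it offers.
- The arm moves only by the tool jog_arm, never from a script. Its argument "rows" is one flat list of numbers, 5 for each row, row after row: the shift along the tool's x, y, z in mm, then the turn about the tool's x in rad, then the opening in per cent of the stroke, from 0 (shut) to 100 (fully open). A call has 1 to 10 rows; each row is the pose to reach, as a shift and turn from the pose commanded when the call began, along the tool's axes at that moment; what a row does not reach only later rows make up. A row lasts 1/10 s, in which the tool goes at most 50 mm and 8.59 degrees, less where a joint would pass 70% of its speed; a pose out of reach is approached as far as the arm can. A call with a gripper value outside its range is refused whole. The fingers move at their own pace and stop on an object; "force" is the grip in N (left out, the last holds). Time passes only in rows, so rows that repeat a pose let the fingers close. It gives the time, the measured TCP pose, the force and the opening at its end, in the units of the state.
- get_obs(): the state, without advancing time (a new reading comes with each control period).
- snapshot(name): name is "scene" or "top" or "wrist"; returns the picture (384x512x3 uint8, blue, green, red); there is no depth.
- get_calibration(name): a dict with "K" (3x3 intrinsics, pixels), "world_from_camera" (4x4, takes a point from camera to world coordinates); the wrist camera has in their place "hand_eye" (4x4, takes a point from camera to tool coordinates, whose origin is the TCP and whose axes are the tool frame's). Camera axes: x right, y up, looking along -z (the intrinsics and any distortion apply to the point x, -y, -z); pixel columns grow to the right and rows downward; lengths in mm; the calibration is good to about 2 mm. A picture is of the moment at which its call begins: read the wrist's pose just before it. get_calibration takes no time and is no camera call.
- hand_in(): hands the job in, once; it reports no verdict.
Trained networks look in the newest picture that a camera, given by its name, has taken for a name from the list of things; names that differ only in an ending like _2 or _b are one class to them, and where a whole thing is asked for, a point or a joint stands for the part that bears it (a point fixed in the world has none). Each returns a list of dicts, best first, with "p" (0 to 1); they miss things now and then, are a little off and sometimes report something else, mostly with a low value. They report only what shows in the picture. A call takes as long as a camera call.
- outline_of(name, camera): "mask" (384x512 bool, what is visible of it) and "position" ([column, row] in pixels, amid what is visible of it).
The state is a dict: "time": time; "joint_pos": joint angles; "joint_vel": joint speeds; "tau": joint torques, N m; "eef_pos": TCP position; "tool_rot": TCP orientation; "wrist_force": force on the tool from outside, world axes, zero at the start; "ft_torque": the same for the moment, N m; "grip_width": finger opening in mm.
Only numpy, scipy, OpenCV 4.12 (cv2) and the standard library are available. Lean on these libraries where they do the work, as an engineer would, in place of code of your own. Each camera call takes 0.05 s, during which the arm holds its last target.

## Working session

There is one attempt and no reset: what is moved stays moved. The work goes in short steps, Python scripts to look and compute and a tool call to move; the robot and the scene stay as the last step left them, time stands still between calls to the robot, and variables do not carry over. Pictures are saved under pics/ and viewed, and the job is handed in when it is done.

Besides the shell and the picture viewer there is one more tool, called after "Emit:" as name(argument=value, ...), one argument or row to a line, values as JSON. jog_arm: Moves the arm, as the interface text tells. Its arguments: {"type":"object","properties":{"rows":{"type":"array"},"force":{"type":"number"}},"required":["rows"]}

```bash
mkdir -p pics; cat > h.py <<'E'
from cell import *
import numpy as np, cv2
from scipy.spatial.transform import Rotation as R
def cam(name):
    c=get_calibration(name); return c
def pix2world(name,uv,z,obs=None):
    c=get_calibration(name);K=np.array(c["K"])
    if "world_from_camera" in c: T=np.array(c["world_from_camera"])
    else:
        o=obs; T=np.eye(4);T[:3,:3]=R.from_rotvec(o["tool_rot"]).as_matrix();T[:3,3]=o["eef_pos"];T=T@np.array(c["hand_eye"])
    uv=np.atleast_2d(uv).astype(float)
    d=np.c_[uv,np.ones(len(uv))]@np.linalg.inv(K).T
    d=d*[1,-1,-1]; d=d@T[:3,:3].T
    s=(z-T[2,3])/d[:,2]
    return T[:3,3]+d*s[:,None]
E
python3 - <<'E'
from h import *
o=get_obs();print({k:np.round(v,3) for k,v in o.items()})
for n in ["scene","top"]:
    im=snapshot(n);cv2.imwrite(f"pics/{n}0.png",im);c=get_calibration(n);print(n,c)
print(get_calibration("wrist"))
for t in ["board","strip","nut","bolt","short_bar"]:
    r=outline_of(t,"top")
    for q in r[:2]:
        print(t,q["p"],q["position"],q["mask"].sum())
    if r:
        m=r[0]["mask"];np.save(f"{t}_top.npy",m)
        cs,_=cv2.findContours(m.astype(np.uint8),0,2);k=max(cs,key=cv2.contourArea)
        b=cv2.boxPoints(cv2.minAreaRect(k));z={"board":24,"strip":32,"nut":34,"bolt":40,"short_bar":34}[t]
        print(np.round(b,1).tolist());print(np.round(pix2world("top",b,z)[:,:2],1).tolist())
E
```

```text
{'time': np.float64(0.0), 'joint_pos': array([1.055, 0.259, 0.021, 1.334, 0.   , 1.418]), 'joint_vel': array([ 0.   , -0.001,  0.001, -0.001,  0.002, -0.   ]), 'tau': array([-1.0000e-03, -5.5565e+01,  3.4453e+01,  1.4000e-02, -0.0000e+00,
        0.0000e+00]), 'eef_pos': array([195.067, 513.951, 244.647]), 'tool_rot': array([ 0.284,  1.552, -0.286]), 'wrist_force': array([ 1.073, -0.12 , -0.491]), 'ft_torque': array([ 0.002, -0.001, -0.029]), 'grip_width': np.float64(85.426)}
scene {'K': array([[468.90774088,   0.        , 258.35288772],
       [  0.        , 468.90774088, 189.36859868],
       [  0.        ,   0.        ,   1.        ]]), 'world_from_camera': array([[ 8.57703118e-01,  3.73870250e-01, -3.52939652e-01,
         2.35754358e+02],
       [-5.14144020e-01,  6.22177852e-01, -5.90381781e-01,
        -4.95049334e+02],
       [-1.13494941e-03,  6.87834106e-01,  7.25867037e-01,
         7.19463934e+02],
       [ 0.00000000e+00,  0.00000000e+00,  0.00000000e+00,
         1.00000000e+00]])}
top {'K': array([[366.00221282,   0.        , 260.05106626],
       [  0.        , 366.00
[... 1286 characters left out ...]
20001220703125, 185.3000030517578], [335.70001220703125, 192.3000030517578], [333.5, 213.89999389648438]]
[[537.6, 45.7], [590.0, 41.4], [576.5, -120.1], [524.5, -114.3]]
nut 0.58 [212.1, 200.6] 11
[[210.0, 205.0], [212.5, 202.5], [214.0, 204.0], [211.5, 206.5]]
[[539.1, 178.8], [545.2, 173.2], [541.7, 169.4], [535.6, 175.1]]
bolt 0.59 [223.7, 245.2] 84
[[216.0, 244.0], [236.0, 244.0], [236.0, 248.0], [216.0, 248.0]]
[[447.6, 159.7], [448.7, 113.2], [439.6, 112.9], [438.5, 159.3]]
short_bar 0.76 [314.2, 250.5] 374
[[291.6000061035156, 248.0], [336.5, 244.0], [337.3999938964844, 253.10000610351562], [292.5, 257.1000061035156]]
[[442.6, -16.2], [454.5, -120.4], [433.7, -122.1], [421.8, -18.3]]
```

```bash
python3 - <<'E'
import cv2
a=cv2.imread("pics/top0.png");cv2.imwrite("pics/top0z.png",cv2.resize(a[145:275,180:380],None,fx=4,fy=4,interpolation=2))
E
```

```text
(no output)
```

View pics/top0z.png

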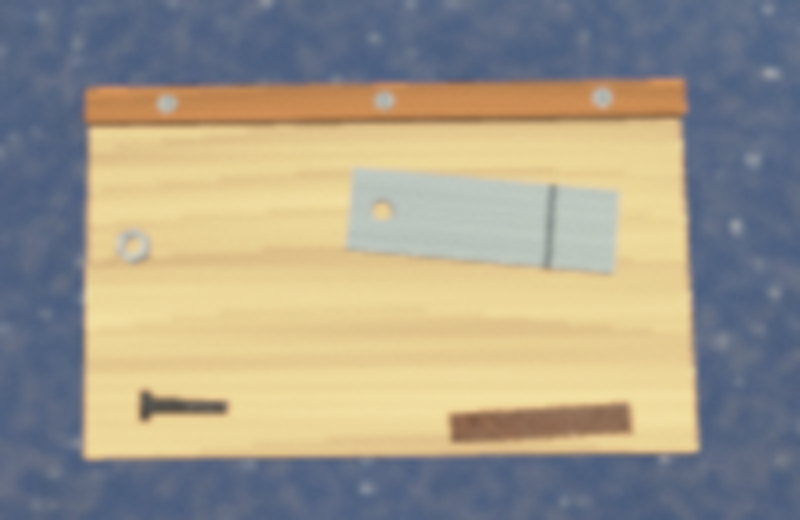

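View pics/scene0.png

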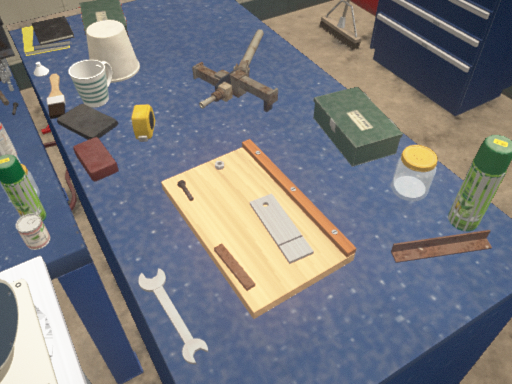

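View pics/top0.png

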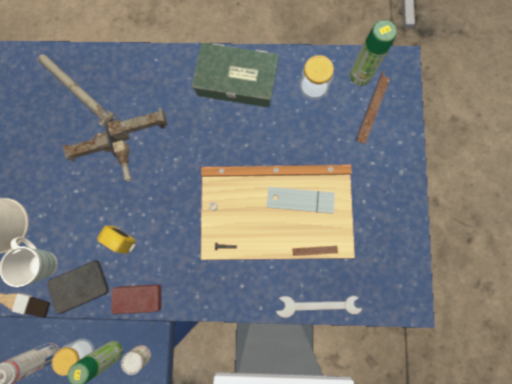

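```bash
cat >> h.py <<'E'
from scipy.optimize import least_squares
def proj(name,P,obs=None):
    c=get_calibration(name);K=np.array(c["K"])
    if "world_from_camera" in c: T=np.array(c["world_from_camera"])
    else:
        o=obs; T=np.eye(4);T[:3,:3]=R.from_rotvec(o["tool_rot"]).as_matrix();T[:3,3]=o["eef_pos"];T=T@np.array(c["hand_eye"])
    p=(np.atleast_2d(P)-T[:3,3])@T[:3,:3]
    p=p*[1,-1,-1]; q=p@K.T
    return q[:,:2]/q[:,2:]
def fitpose(name,M,uv,x0,obs=None):
    M=np.array(M,float);uv=np.array(uv,float)
    def W(v):
        c,s=np.cos(v[2]),np.sin(v[2]);return np.c_[v[0]+c*M[:,0]-s*M[:,1],v[1]+s*M[:,0]+c*M[:,1],M[:,2]]
    r=least_squares(lambda v:(proj(name,W(v),obs)-uv).ravel(),x0,x_scale=[100,100,1])
    return r.x,(proj(name,W(r.x),obs)-uv)
E
python3 - <<'E'
import cell;print([k for k in dir(cell) if not k.startswith('_')])
from h import *
z=lambda L:[(180+(u+.5)/4-.5,145+(v+.5)/4-.5) for u,v in L]
b,r=fitpose("top",[(-110,180,24),(-110,-180,24),(110,180,39),(110,-180,39)],z([(85,459),(699,452),(86,88),(686,80)]),[530,20,0.]);print(b,r.round(2).tolist())
s,r=fitpose("top",[(25,80,32),(-25,80,32),(-25,-80,32),(25,-80,32)],z([(353,169),(348,249),(613,272),(618,190)]),[550,-37,0.]);print(s,r.round(2).tolist())
print(R.from_rotvec(get_obs()["tool_rot"]).as_matrix().round(3))
E
```

```text
['MotionError', 'get_calibration', 'get_obs', 'hand_in', 'outline_of', 'snapshot', 'tcp_to_tips']
[5.27397673e+02 2.00085267e+01 3.48012325e-02] [[-0.06, 0.02], [0.08, 0.14], [0.04, -0.04], [-0.06, -0.14]]
[ 5.57113174e+02 -3.57672178e+01 -6.11641526e-02] [[-0.21, -0.35], [-0.67, 0.31], [0.51, 0.16], [0.36, -0.16]]
[[-0.     0.355  0.935]
 [-0.     0.935 -0.355]
 [-1.    -0.    -0.   ]]
```

Emit:
jog_arm(
  rows=[30,476.5,0,0,100],
)

```text
time: 0.45
eef_pos: [211.1, 557.5, 243.5]
tool_rot: [0.283, 1.552, -0.286]
wrist_force: [1.2, 0.8, 1.2]
grip_width: 85.4
```

```bash
python3 - <<'E'
from h import *
import cell;print(cell.tcp_to_tips)
o=get_obs();print(o["eef_pos"],o["tool_rot"],o["joint_pos"])
E
```

```text
14.0
[211.11055475 557.52480589 243.51405213] [ 0.283429    1.55233082 -0.28601349] [ 1.06821620e+00  3.40041198e-01  1.34000093e-01  1.36641965e+00
 -1.85460505e-04  1.43107757e+00]
```

I put the y and z shifts the wrong way round in that row; it only moved 43 mm through free air. Corrected:

Emit:
jog_arm(
  rows=[93,-456,477,-0.398,100,93,-456,477,-0.398,100,93,-456,477,-0.398,100,93,-456,477,-0.398,100,93,-456,477,-0.398,100,93,-456,477,-0.398,100,93,-456,477,-0.398,100,93,-456,477,-0.398,100,93,-456,477,-0.398,100,93,-456,477,-0.398,100],
)

```text
time: 1.45
eef_pos: [425.6, 114.1, 172.7]
tool_rot: [-0.028, 1.57, 0.028]
wrist_force: [1.2, 1.1, -0.5]
grip_width: 85.3
```

```bash
python3 - <<'E'
from h import *
o=get_obs();print(o["eef_pos"],o["tool_rot"],o["joint_pos"]);M=R.from_rotvec(o["tool_rot"]).as_matrix();print(M.round(4))
d=np.array([495,-38,150])-o["eef_pos"];print(M.T@d)
E
```

```text
[425.63613151 114.10715084 172.71060799] [-0.02751991  1.56973302  0.02773512] [ 7.09994531e-02  1.08873171e-01 -3.59320380e-01  1.10171006e+00
  8.94884522e-05  3.58184609e-02]
[[ 9.000e-04 -3.520e-02  9.994e-01]
 [ 2.000e-04  9.994e-01  3.520e-02]
 [-1.000e+00  1.000e-04  9.000e-04]]
[  22.74871444 -154.45557716   63.95055886]
```

Emit:
jog_arm(
  rows=[22,-154.5,64,0,100,22,-154.5,64,0,100,22,-154.5,64,0,100,22,-154.5,64,0,100,22,-154.5,64,0,100,22,-154.5,64,0,100],
)

```text
time: 2.05
eef_pos: [494.2, -36.1, 150.5]
tool_rot: [-0.026, 1.571, 0.027]
wrist_force: [-0.3, 0.6, 0.4]
grip_width: 85.3
```

```bash
python3 - <<'E'
from h import *
o=get_obs();print(o["eef_pos"],o["tool_rot"]);im=snapshot("wrist");cv2.imwrite("pics/w1.png",im)
import pickle;pickle.dump(o,open("o1.pkl","wb"))
E
```

```text
[494.20465555 -36.11858767 150.51093404] [-0.02645242  1.57137807  0.02712511]
```

View pics/w1.png

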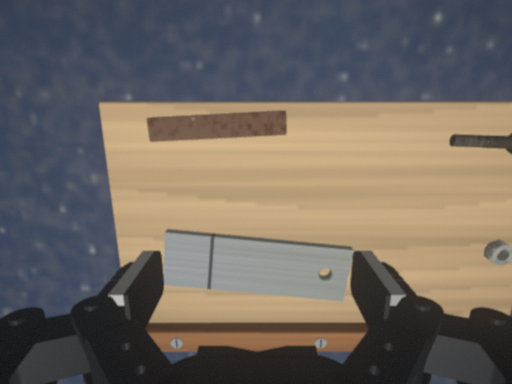

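```bash
python3 - <<'E'
import cv2
a=cv2.imread("pics/w1.png");cv2.imwrite("pics/w1z.png",cv2.resize(a[220:360,110:370],None,fx=3,fy=3,interpolation=2))
E
```

```text
(no output)
```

View pics/w1z.png

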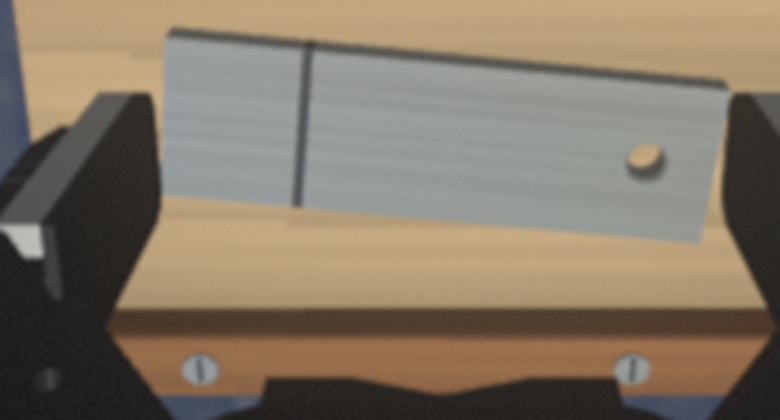

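```bash
python3 - <<'E'
from h import *
import pickle;o=pickle.load(open("o1.pkl","rb"))
z=lambda L:[(110+(u+.5)/3-.5,220+(v+.5)/3-.5) for u,v in L]
s,r=fitpose("wrist",[(-25,-80,32),(-25,80,32),(25,80,32),(25,-80,32)],z([(167,38),(727,90),(699,242),(162,194)]),[550,-37,0.],o);print(s,r.round(2).tolist())
print("foot",pix2world("wrist",z([(130,309),(755,309)]),24,o),"top",pix2world("wrist",z([(115,334),(765,334)]),39,o))
print("redge",pix2world("wrist",[(100,102),(121,255)],24,o), "near", pix2world("wrist",[(100,102),(500,102)],24,o))
b=np.array([527.4,20.0,.0348]);c,s_=np.cos(b[2]),np.sin(b[2])
e=b[:2]+[c*88+s_*180,s_*88-c*180];print("edge",e, "fence at left", b[:2]+[c*88-s_*180,s_*88+c*180])
E
```

```text
[ 5.58519990e+02 -3.45500623e+01 -6.68785974e-02] [[-1.1, -0.33], [1.35, -0.02], [0.33, 0.33], [-0.57, 0.39]]
foot [[ 623.91992864 -129.97878971   24.        ]
 [ 617.29949425   66.15574264   24.        ]] top [[ 621.1112705  -129.59936898   39.        ]
 [ 614.57664623   64.04558425   39.        ]]
redge [[ 425.79634401 -159.31040623   24.        ]
 [ 554.68644709 -154.15488001   24.        ]] near [[ 425.79634401 -159.31040623   24.        ]
 [ 415.37764803  147.56678295   24.        ]]
edge [ 621.60945537 -156.82923548] fence at left [609.08398387 202.95279932]
```

Emit:
jog_arm(
  rows=[40,-1,0,0,100,80,-1,0,0,100,105,-1,0,0,100,115,-1,0,0,100,119,-1,0,0,100,121,-1,0,0,100,121,-1,0,0,100,121,-1,0,0,100],
)

```text
time: 2.9
eef_pos: [495.2, -37.2, 30.7]
tool_rot: [-0.028, 1.569, 0.027]
wrist_force: [-0.7, 0.1, -0.1]
grip_width: 85.8
```

```bash
python3 - <<'E'
from h import *
o=get_obs();print(o["eef_pos"],o["tool_rot"],o["wrist_force"]);im=snapshot("wrist");cv2.imwrite("pics/w2.png",im);im=snapshot("scene");cv2.imwrite("pics/s2.png",cv2.resize(im[100:340,120:440],None,fx=2.4,fy=2.4,interpolation=2))
E
```

```text
[495.20305655 -37.15394054  30.73253269] [-0.02812163  1.56878853  0.02737475] [-0.65024997  0.11742291 -0.12306192]
```

View pics/w2.png

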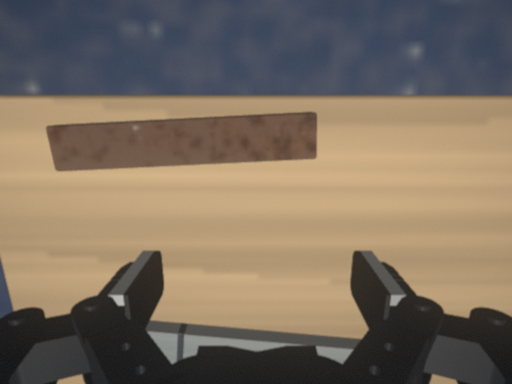

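View pics/s2.png

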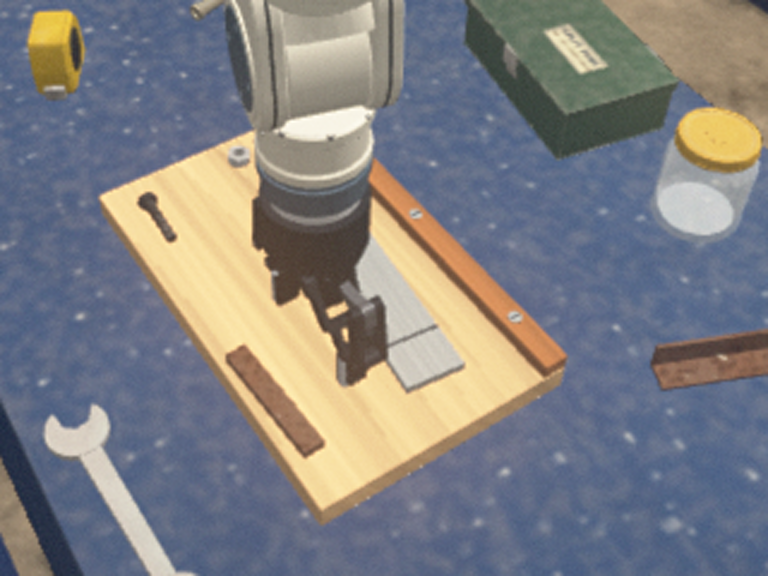

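Emit:
jog_arm(
  rows=[2.5,0,0,0,100,2.5,0,8,0,100,2.5,0,14,0,100,2.5,0,18,0,100,2.5,0,22,0,100,2.5,0,26,0,100,2.5,0,30,0,100,2.5,0,34,0,100,2.5,0,38,0,100,2.5,0,42,0,100],
)

```text
time: 4.0
eef_pos: [536.8, -35.6, 27.2]
tool_rot: [-0.028, 1.571, 0.028]
wrist_force: [0.0, 0.0, 0.3]
grip_width: 85.3
```

```bash
python3 - <<'E'
from h import *
o=get_obs();print(o["eef_pos"],o["tool_rot"],o["wrist_force"]);im=snapshot("scene");cv2.imwrite("pics/s3.png",cv2.resize(im[100:340,120:440],None,fx=2.4,fy=2.4,interpolation=2))
E
```

```text
[536.80994471 -35.56564642  27.16967622] [-0.02760043  1.57070018  0.02772125] [0.04371466 0.01743815 0.28735065]
```

View pics/s3.png

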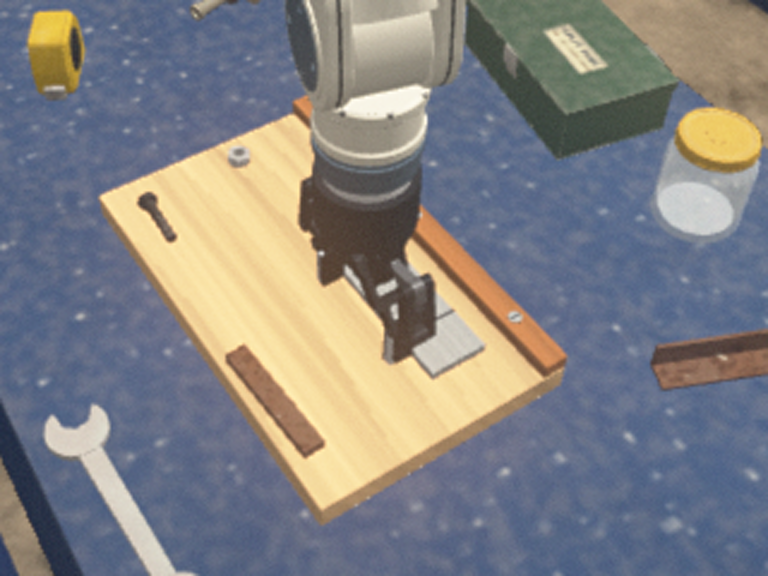

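Emit:
jog_arm(
  rows=[0,0,3,0,100,0,0,6,0,100,0,0,9,0,100,0,0,12,0,100,0,0,14,0,100,0,0,15,0,100,0,0,16,0,100,0,0,17,0,100],
)

```text
time: 4.85
eef_pos: [553.5, -35.0, 27.2]
tool_rot: [-0.028, 1.571, 0.028]
wrist_force: [-0.8, -0.0, -0.3]
grip_width: 85.5
```

```bash
python3 - <<'E'
from h import *
o=get_obs();print(o["eef_pos"],o["tool_rot"],o["wrist_force"]);im=snapshot("scene");cv2.imwrite("pics/s4.png",cv2.resize(im[180:320,240:400],None,fx=4.5,fy=4.2,interpolation=2))
E
```

```text
[553.52057586 -35.00849809  27.21446919] [-0.02765249  1.57066511  0.02763778] [-0.82614668 -0.01120192 -0.3096419 ]
```

View pics/s4.png

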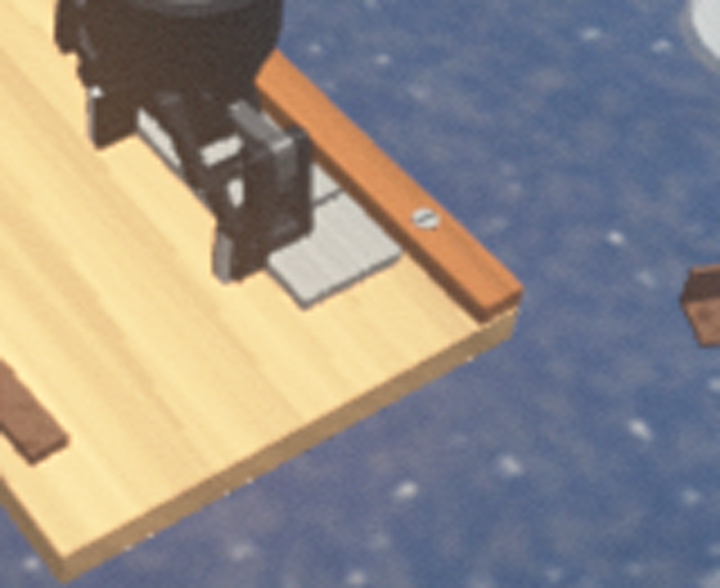

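Emit:
jog_arm(
  rows=[0,0,1,0,100,0,0,2,0,100,0,0,3,0,100,0,0,3,0,100],
)

```text
time: 5.3
eef_pos: [556.7, -34.9, 27.2]
tool_rot: [-0.028, 1.57, 0.028]
wrist_force: [-0.6, -0.4, -0.8]
grip_width: 85.0
```

Emit:
jog_arm(
  rows=[0,0,1,0,100,0,0,2,0,100,0,0,2,0,100],
)

```text
time: 5.6
eef_pos: [557.1, -34.8, 27.1]
tool_rot: [-0.028, 1.573, 0.027]
wrist_force: [-7.6, -0.7, 4.5]
grip_width: 85.4
```

Emit:
jog_arm(
  rows=[0,0,-4,0,100,0,0,-15,0,100,-30,0,-30,0,100,-80,0,-55,0,100,-120,0,-60,0,100,-120,0,-60,0,0,-120,0,-60,0,0,-120,0,-60,0,0],
)

```text
time: 6.4
eef_pos: [497.9, -36.8, 146.4]
tool_rot: [-0.027, 1.572, 0.028]
wrist_force: [-0.6, 0.5, -0.7]
grip_width: 43.7
```

```bash
python3 - <<'E'
from h import *
import pickle
o=get_obs();print(o["eef_pos"],o["tool_rot"],o["grip_width"]);im=snapshot("wrist");cv2.imwrite("pics/w5.png",im);pickle.dump(o,open("o5.pkl","wb"))
cv2.imwrite("pics/w5z.png",cv2.resize(im[200:384,90:376],None,fx=2.7,fy=2.7,interpolation=2))
im=snapshot("top");cv2.imwrite("pics/t5z.png",cv2.resize(im[150:270,190:370],None,fx=4,fy=4,interpolation=2))
E
```

```text
[497.92822824 -36.82476873 146.35322181] [-0.02735913  1.5715933   0.02788665] 43.693526413105516
```

View pics/w5z.png

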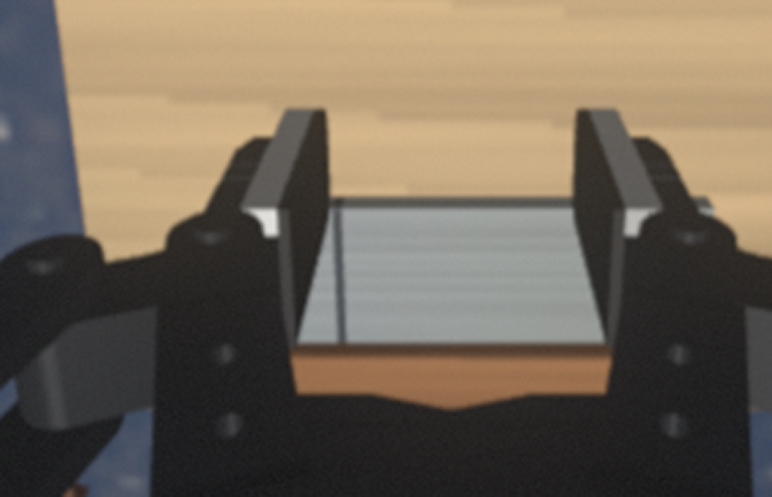

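View pics/t5z.png

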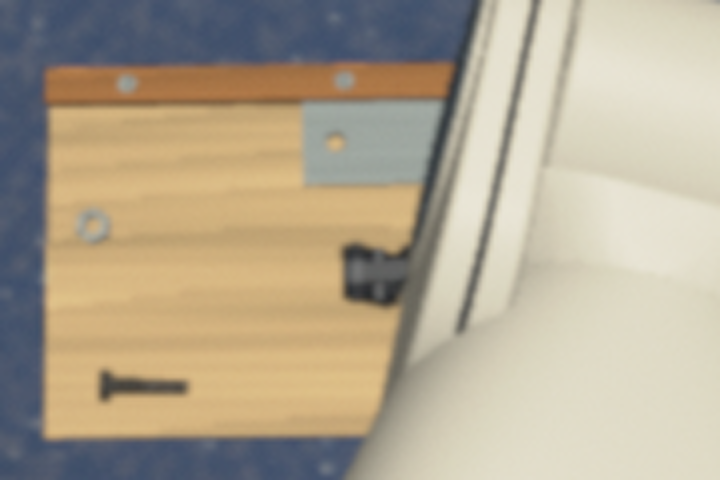

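```bash
cat >> h.py <<'E'
B=np.array([527.4,20.0,.0348])
def w2b(P):
    P=np.atleast_2d(P)[:,:2]-B[:2];c,s=np.cos(B[2]),np.sin(B[2]);return np.c_[c*P[:,0]+s*P[:,1],-s*P[:,0]+c*P[:,1]]
E
python3 - <<'E'
from h import *
z=lambda L:[(190+(u+.5)/4-.5,150+(v+.5)/4-.5) for u,v in L]
print(w2b(pix2world("top",z([(303,184),(303,103),(417,184)]),32)))
import pickle;o=pickle.load(open("o5.pkl","rb"))
z=lambda L:[(90+(u+.5)/2.7-.5,200+(v+.5)/2.7-.5) for u,v in L]
print("line,rear",w2b(pix2world("wrist",z([(339,206),(342,343),(713,207)]),32,o)), "edge", w2b(pix2world("wrist",z([(55,0),(84,228)]),24,o)))
print("tcp",w2b(o["eef_pos"]))
E
```

```text
[[ 38.31513839  26.26554061]
 [ 87.67162289  25.61434824]
 [ 37.42525608 -41.76001379]]
line,rear [[ 38.69970658 -91.78125724]
 [ 89.93219445 -92.63006205]
 [ 39.04315796  26.80910188]] edge [[ -27.01906492 -176.91244814]
 [  51.45887936 -177.40186101]]
tcp [[-31.43103066 -55.76495301]]
```

Emit:
jog_arm(
  rows=[0,40,30,0,0,0,75,60,0,0,0,114,93.5,0,0,20,114,93.5,0,0,50,114,93.5,0,0,70,114,93.5,0,0,85,114,93.5,0,0,95,114,93.5,0,0,100,114,93.5,0,0,100,114,93.5,0,0],
)

```text
time: 7.5
eef_pos: [587.7, 80.2, 46.4]
tool_rot: [-0.028, 1.572, 0.028]
wrist_force: [0.2, 0.6, -0.2]
grip_width: 0.3
```

```bash
python3 - <<'E'
from h import *
import pickle
o=get_obs();print(o["eef_pos"],w2b(o["eef_pos"]),o["wrist_force"],o["grip_width"]);im=snapshot("wrist");cv2.imwrite("pics/w6.png",im)
im=snapshot("scene");cv2.imwrite("pics/s6.png",cv2.resize(im[130:310,200:400],None,fx=3.2,fy=3.2,interpolation=2))
E
```

```text
[587.68033865  80.23512153  46.40604724] [[62.33960054 58.10131924]] [ 0.21978102  0.58343933 -0.18077554] 0.2773762356247862
```

View pics/w6.png

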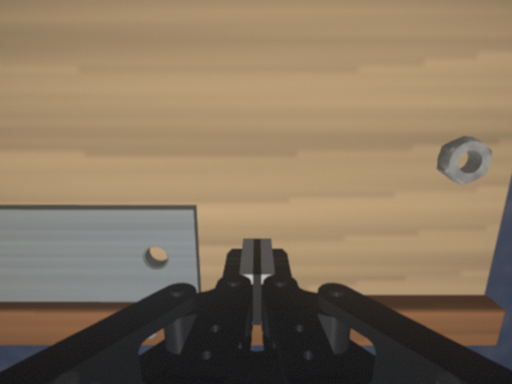

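View pics/s6.png

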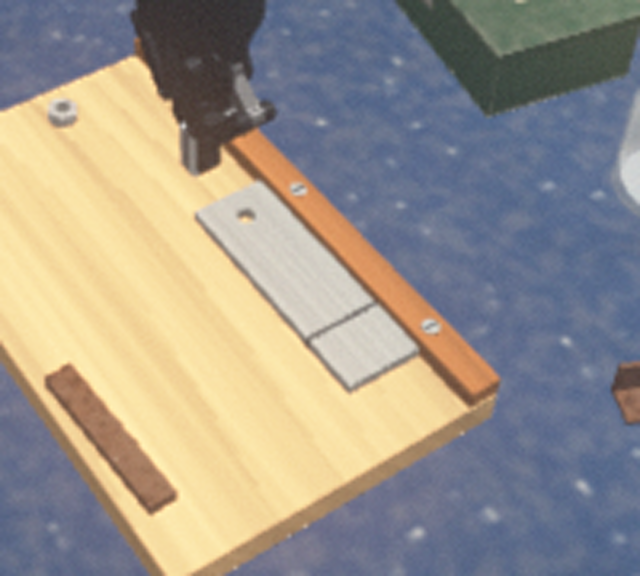

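Emit:
jog_arm(
  rows=[5,-5,0,0,0,5.5,-14,0,0,0,5.5,-20,0,0,0,5.5,-25,0,0,0,5.5,-30,0,0,0,5.5,-35,0,0,0,5.5,-40,0,0,0,5.5,-45,0,0,0,5.5,-50,0,0,0,5.5,-55,0,0,0],
)

```text
time: 8.6
eef_pos: [589.9, 24.9, 41.7]
tool_rot: [-0.028, 1.571, 0.028]
wrist_force: [0.4, 1.1, 0.6]
grip_width: 0.3
```

```bash
python3 - <<'E'
from h import *
import pickle
o=get_obs();print(o["eef_pos"],w2b(o["eef_pos"]),o["wrist_force"]);im=snapshot("wrist");cv2.imwrite("pics/w7.png",im)
im=snapshot("scene");cv2.imwrite("pics/s7.png",cv2.resize(im[130:310,200:400],None,fx=3.2,fy=3.2,interpolation=2))
E
```

```text
[589.94745013  24.93227309  41.70478067] [[62.68118869  2.75307485]] [0.43048034 1.0603839  0.64047297]
```

View pics/w7.png

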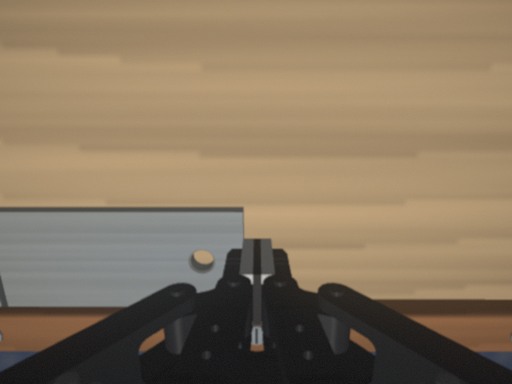

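View pics/s7.png

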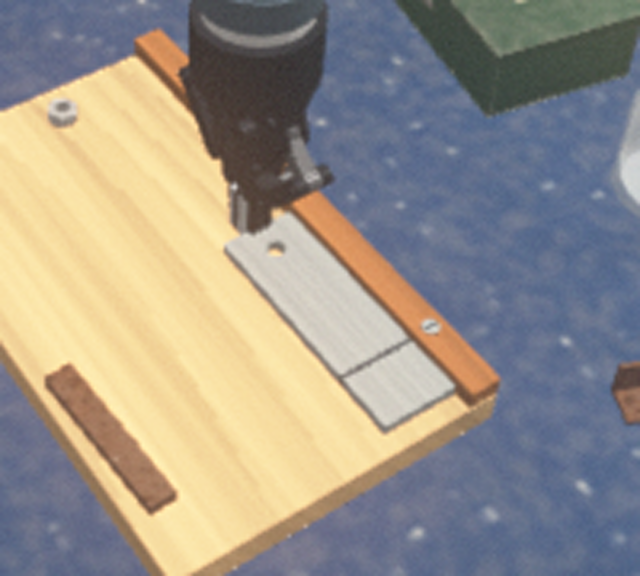

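Emit:
jog_arm(
  rows=[0,-5,0,0,0,0,-10,0,0,0,0,-15,0,0,0,0,-20,0,0,0,0,-25,0,0,0,0,-30,0,0,0,0,-35,0,0,0,0,-40,0,0,0,0,-44,0,0,0,0,-47,0,0,0],
)

```text
time: 9.7
eef_pos: [591.6, -22.0, 41.7]
tool_rot: [-0.027, 1.571, 0.028]
wrist_force: [-0.2, 0.6, 0.4]
grip_width: -0.2
```

```bash
python3 - <<'E'
from h import *
o=get_obs();print(o["eef_pos"],w2b(o["eef_pos"]),o["wrist_force"])
im=snapshot("scene");cv2.imwrite("pics/s8raw.png",im);cv2.imwrite("pics/s8.png",cv2.resize(im[190:290,260:380],None,fx=6,fy=6,interpolation=2))
E
```

```text
[591.57825847 -22.04834381  41.6844066 ] [[ 62.67641414 -44.2558379 ]] [-0.24399985  0.60052431  0.412203  ]
```

View pics/s8.png

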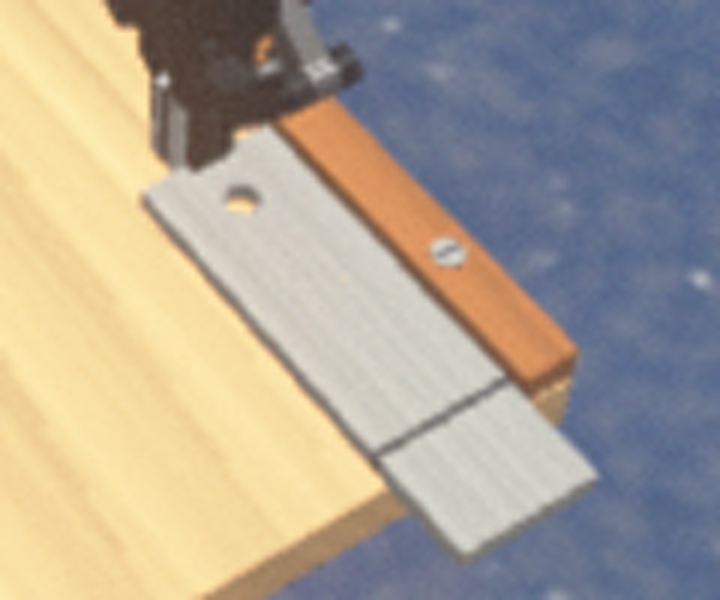

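```bash
python3 - <<'E'
from h import *
z=lambda L:[(260+(u+.5)/6-.5,190+(v+.5)/6-.5) for u,v in L]
print("line",w2b(pix2world("scene",z([(378,453),(505,380)]),32)),"front",w2b(pix2world("scene",z([(465,552),(597,473)]),32)))
print("rear",w2b(pix2world("scene",z([(145,193)]),32)))
print("edge",w2b(pix2world("scene",z([(206,597),(385,487)]),24)))
print("fence end top", w2b(pix2world("scene",z([(533,386),(577,353)]),39)))
E
```

```text
line [[  39.15640386 -172.00539781]
 [  87.12346817 -172.11955503]] front [[  38.96071225 -211.88129144]
 [  88.13831387 -212.05474356]]
rear [[ 38.53233781 -54.60288224]]
edge [[ -28.0355408  -180.03183207]
 [  37.53238166 -178.60949753]]
fence end top [[  88.60527389 -181.65976841]
 [ 107.41937332 -179.60132901]]
```

Emit:
jog_arm(
  rows=[0,-2.5,0,0,0,0,-5,0,0,0,0,-7,0,0,0,0,-7,0,0,0,0,-7,0,0,0],
)

```text
time: 10.25
eef_pos: [591.9, -28.8, 41.8]
tool_rot: [-0.028, 1.57, 0.027]
wrist_force: [0.8, 0.9, 0.6]
grip_width: -0.1
```

Emit:
jog_arm(
  rows=[0,3,0,0,0,0,12,0,0,0,-20,20,-15,0,0,-60,20,-50,0,0,-105,-20,-100,0,0,-105,-70,-100,0,0,-105,-85,-100,0,0,-105,-85,-100,0,0,-105,-85,-100,0,0],
)

```text
time: 11.15
eef_pos: [494.8, -117.2, 146.8]
tool_rot: [-0.026, 1.57, 0.027]
wrist_force: [0.6, -0.0, -0.9]
grip_width: 0.2
```

```bash
python3 - <<'E'
from h import *
import pickle
o=get_obs();print(o["eef_pos"],w2b(o["eef_pos"]),o["joint_vel"].round(3));im=snapshot("wrist");pickle.dump(o,open("o9.pkl","wb"))
cv2.imwrite("pics/w9.png",cv2.resize(im,None,fx=1.5,fy=1.5,interpolation=2))
im=snapshot("scene");cv2.imwrite("pics/s9.png",cv2.resize(im[190:290,260:380],None,fx=6,fy=6,interpolation=2))
E
```

```text
[ 494.77208006 -117.17604122  146.84176135] [[ -37.38092784 -135.95776431]] [ 0.028  0.008 -0.009  0.001  0.003  0.004]
```

View pics/w9.png

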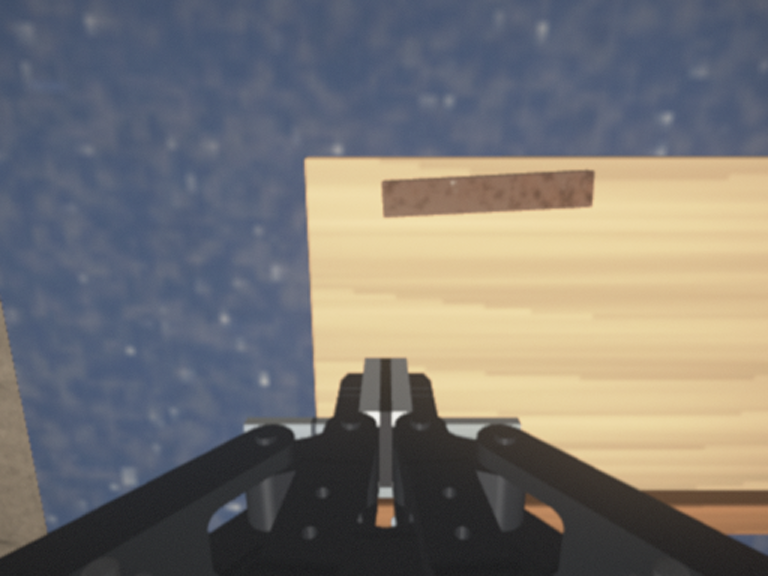

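View pics/s9.png

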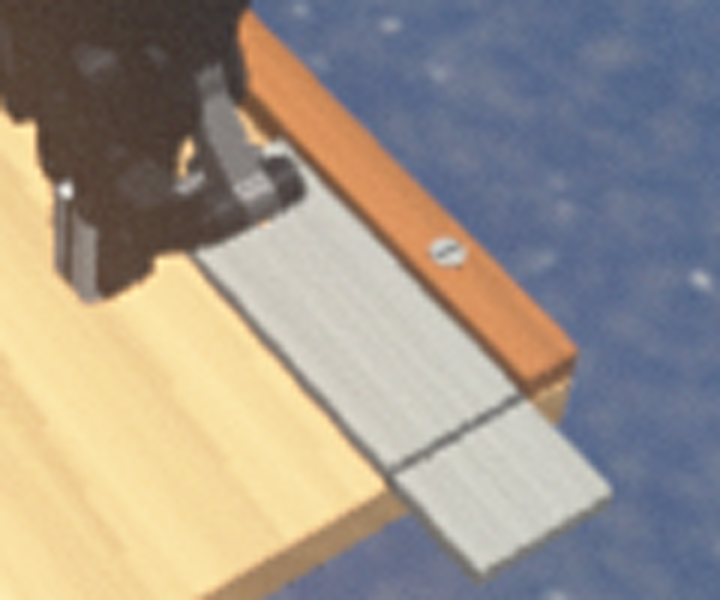

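```bash
python3 - <<'E'
from h import *
import pickle;o=pickle.load(open("o9.pkl","rb"))
z=lambda L:[(260+(u+.5)/6-.5,190+(v+.5)/6-.5) for u,v in L]
print("line",w2b(pix2world("scene",z([(391,472),(522,398)]),32)),"front",w2b(pix2world("scene",z([(480,573),(611,488)]),32)))
z=lambda L:[((u+.5)/1.5-.5,(v+.5)/1.5-.5) for u,v in L]
print("wrist line",w2b(pix2world("wrist",z([(314,425)]),32,o)),"ends",w2b(pix2world("wrist",z([(246,426),(520,426)]),32,o)),"edge",w2b(pix2world("wrist",z([(305,158),(316,395)]),24,o)))
E
```

```text
line [[  38.21785946 -179.25238054]
 [  87.12363912 -179.89109527]] front [[  38.10352371 -219.5228935 ]
 [  88.09366223 -218.16262474]]
wrist line [[  40.15042009 -177.69747223]] ends [[  40.75405164 -216.92333741]
 [  40.94592861  -58.98275721]] edge [[-107.50552165 -177.03807546]
 [  25.2310657  -177.03610627]]
```

Emit:
jog_arm(
  rows=[0,50,-40,0,0,0,100,-40,0,0,0,150,-40,0,0,0,200,-40,0,0,0,240,-40,0,0,0,240,-40,0,0,0,240,-40,0,0],
)

```text
time: 11.95
eef_pos: [445.7, 123.5, 146.3]
tool_rot: [-0.032, 1.571, 0.032]
wrist_force: [-0.4, -0.1, 0.1]
grip_width: 0.3
```

```bash
python3 - <<'E'
from h import *
o=get_obs();print(o["eef_pos"],w2b(o["eef_pos"]))
im=snapshot("top");cv2.imwrite("pics/t10.png",cv2.resize(im[155:265,230:380],None,fx=5,fy=5,interpolation=2))
im=snapshot("scene");cv2.imwrite("pics/s10.png",cv2.resize(im[190:290,260:380],None,fx=6,fy=6,interpolation=2))
E
```

```text
[445.665606   123.53521086 146.31524863] [[-78.08260903 106.31630739]]
```

View pics/t10.png

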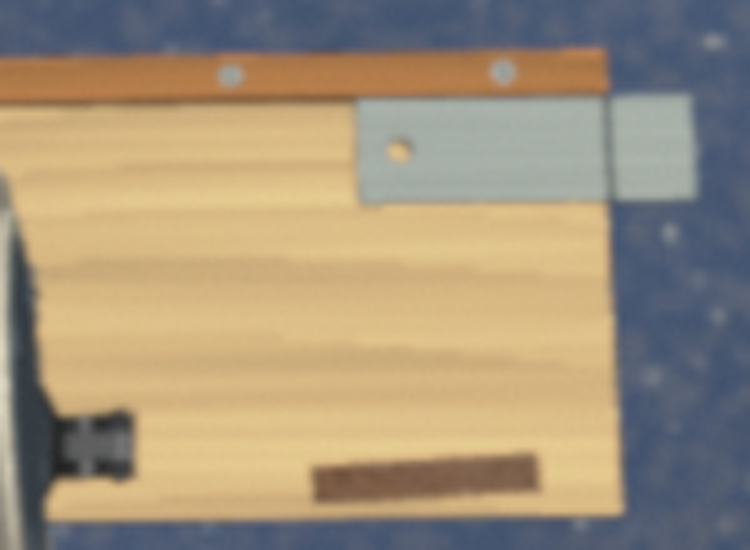

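View pics/s10.png

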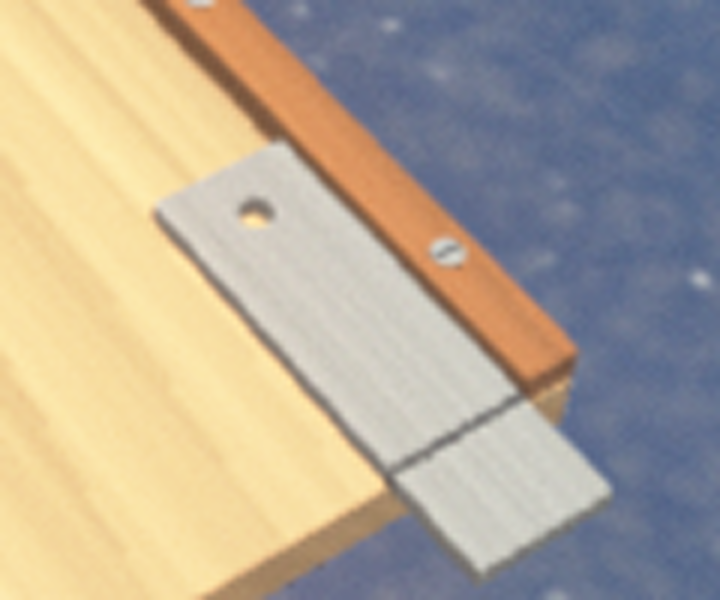

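```bash
python3 - <<'E'
from h import *
z=lambda L:[(230+(u+.5)/5-.5,155+(v+.5)/5-.5) for u,v in L]
p=z([(357,99),(361,204),(697,200),(692,94)])
s,r=fitpose("top",[(25,80,32),(-25,80,32),(-25,-80,32),(25,-80,32)],p,[590,-120,.03]);print("strip board",w2b(s),"yaw rel",s[2]-B[2],r.round(2).tolist())
print("line",w2b(pix2world("top",z([(608,96),(613,201)]),32)),"edge",w2b(pix2world("top",z([(609,206),(624,514)]),24)))
z=lambda L:[(260+(u+.5)/6-.5,190+(v+.5)/6-.5) for u,v in L]
s,r=fitpose("scene",[(25,80,32),(-25,80,32),(-25,-80,32),(25,-80,32)],z([(278,140),(157,208),(480,574),(611,488)]),[590,-120,.03]);print("strip board",w2b(s),"yaw rel",s[2]-B[2],r.round(2).tolist())
print("fence end top", w2b(pix2world("scene",z([(533,386),(577,353)]),39)))
E
```

```text
strip board [[  63.28775371 -140.60754023]] yaw rel -0.0001414394682837522 [[0.16, 0.23], [-0.03, -0.24], [0.06, -0.3], [-0.18, 0.33]]
line [[  88.65125567 -180.81922435]
 [  37.5955618  -180.55903684]] edge [[  36.35594955 -180.4339937 ]
 [-109.15224277 -179.902929  ]]
strip board [[  62.84055001 -139.66817931]] yaw rel 0.003079596672758131 [[0.16, -0.2], [-0.84, -0.52], [0.08, -0.07], [0.55, 0.59]]
fence end top [[  88.60527389 -181.65976841]
 [ 107.41937332 -179.60132901]]
```

Top and scene agree: the line is within about 1 mm of the edge, the strip's centre is about 25 mm from the fence face, it is parallel, and the bystanders are undisturbed. Nothing is touching the robot, so I'm handing in.

```bash
python3 - <<'E'
from h import *
print(get_obs()["wrist_force"], hand_in())
E
```

```text
the job is handed in; nothing more can be done
[-0.20288346  0.42941456  0.35046958] None
```

I pushed the strip against the fence with the open fingertips, until contact gave about 8 N at the wrist. Then I pushed it along the fence by its rear end with the fingers shut, backed the arm away and handed the job in at about 12 s. `hand_in` gives no verdict, so the figures below are my own camera checks.

| Check | Top camera | Scene camera | Target |
|---|---|---|---|
| Line against the board's edge (mm) | about −0.6 | about +0.3 | within ±6 |
| Strip centre from the fence face (mm) | −24.7 | −25.2 | −29 to −20 |
| Angle to the fence (rad) | about 0.000 | 0.003 | below 0.04 |

- **Wrist camera:** it put both the line and the board's edge about 2–3 mm away from where the other cameras did. Relative to each other it had them within 1 mm, so I take this as a calibration offset.
- **Other things:** the short bar looked unmoved in the last pictures. The nut and the bolt were last seen in place earlier in the job, and the gripper never went near them. I did not measure any of the three again.
- **Slip:** in my first move I swapped two axes, which sent the arm 43 mm through free air and touched nothing.

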